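# Settle a flywheel on the balancing rollers

### The arm

A 6-joint arm with a two-finger parallel gripper is mounted at the origin on the work surface. World frame = base frame: x ahead of the robot, y to its left, z up, the work surface at z = 0. Lengths are in m, angles in degrees, forces in N, time in s.
With the tool pointing down it reaches from about 0.25 to 0.725 m from the base axis. Payload 9.7 kg.
Tool frame: the origin (TCP) lies between the finger pads; the fingertips stand 19 mm ahead of it and the grasp point (between the pads) is the TCP; z points along the fingers, y is the line along which they close (so a half turn about z gives the same grasp; the last joint's range is limited). The gripper opens to 85 mm and grips with 20 to 120 N. Pads are 22 mm wide; open, the fingers measure 114 mm over their backs; the gripper's body (76 mm by 85 mm) begins 54 mm behind the grasp point. The pads swing forward as they close: fully open they stand 13 mm farther back than shut.
Start: joints at [-76.146, 4.979, 10.078, 95.1, 0, 90], TCP at [0.132, -0.534, 0.25] pointing down, gripper open.
Joint ranges: [-179.16, 179.16], [-48.56, 103.87], [-65.8, 70.77], [-126.05, 130.52], [-82.76, 87.17], [-180, 180]. Speed limits (degrees/s): [127.2, 127.2, 147.25, 180, 180, 180].

### API

Orientations are given as [roll, pitch, yaw] about the fixed x, y, z axes, in that order (R = Rz(yaw) Ry(pitch) Rx(roll)).
In Python, from workcell import telemetry, camera, calibration, workorder gives the robot as it stands.
- The arm moves only by the tool play_rows, never from a script. Its argument "increments" is a list of rows, each a list of 3 entries, a list of its own where there are three numbers: the shift along the tool's x, y, z in mm, then the turn, a rotation vector about the tool's x, y, z in degrees, then the closure, from 0 (fully open) to 1 (shut). In form: [[[x, y, z], [ax, ay, az], jaw], ...]. A call has 1 to 20 rows; each row is the pose to reach, as a shift and turn from the pose commanded when the call began, along the tool's axes at that moment; what a row does not reach only later rows make up. A row lasts 1/10 s, in which the tool goes at most 50 mm and 8.59 degrees, less where a joint would pass 70% of its speed; a pose out of reach is approached as far as the arm can. A call with a gripper value outside its range is refused whole. The fingers move at their own pace and stop on an object; "grip_force" is the grip in N (left out, the last holds). Time passes only in rows, so rows that repeat a pose let the fingers close. It gives the time, the measured TCP pose, the force, the opening and the grip force at its end, in the units of the state.
- telemetry.get_obs(): the state, without advancing time (a new reading comes with each control period).
- camera(name): name is "scene" or "side" or "wrist"; returns (picture, depth): 420x560x3 uint8, red, green, blue; 420x560 float32, m along the optical axis (not along the pixel's ray), 0 where there is no reading.
- calibration(name): a dict with "vertical_fov" (degrees; the focal length in pixels is half the picture's height over the tangent of half this angle, whatever the lens; pixels are square), "cx", "cy" (the principal point, pixels), "k1" (the pictures are not rectified: a ray, as slopes to the right and down, at radius r is drawn at 1 + k1 r^2 times it, then the intrinsics apply), "rvec" (rotation vector, rad) and "tvec" (3), from world to camera coordinates, as OpenCV has them; the wrist camera has in their place "hand_eye" (4x4, takes a point from camera to tool coordinates, whose origin is the TCP and whose axes are the flange's). Camera axes: x right, y down, z forward; pixel columns grow to the right and rows downward; lengths in m; the calibration is good to about 2 mm. A picture is of the moment at which its call begins: read the wrist's pose just before it. calibration takes no time and is no camera call.
- workorder.job_done(): hands the job in; it is judged then, once.
The state is a dict: "time": time; "q": joint angles; "qd": joint speeds; "joint_efforts": joint torques, N m; "ee_pos": TCP position; "tcp_rot": TCP orientation; "wrist_force": force on the tool from outside, world axes, zero at the start; "torque": the same for the moment, N m; "opening": finger opening in m; "grasp_force": force on a finger pad.
Only numpy, scipy, OpenCV 4.12 (cv2) and the standard library are available. Lean on these libraries where they do the work, as an engineer would, in place of code of your own. Each camera call takes 0.05 s, during which the arm holds its last target. There are 200 camera calls.

### The job

Take the flywheel out of its cradle and set it gently on the balancing stand with its shaft across both pairs of rollers, then let go of it; the stand's brake holds it from turning. Pinch the two side tabs of the stand's release block fully together and keep them pinched until the wheel has come to rest with its heavy side (the dark steel weight) straight down, then let the tabs spring back so that the brake holds the wheel there. Leave the other things on the bench where they are.

Things in the scene. Friction and masses are not known exactly. Their poses are not given: they have to be found in the camera images.
- hub (a point): Centre of the flywheel: aluminium, 110 mm across, 26 mm wide with flat side faces (solid to the touch all over), upright on a 16 mm steel shaft 136 mm long, round ends included, along the frame's y axis. Boss 34 mm long. All about 0.7 kg. Taken from above by both faces near the rim's top; held so, it may swing some degrees to its heavy side. In the cradle this point is 72 mm above the table.
- heavy (a point): Centre of the dark steel balance weight in the recess of the wheel, 27 mm from the wheel's centre, fixed at any angle round the wheel: its heavy side. The frame's z axis points from the weight to the shaft (straight up when the weight hangs straight down), y along the shaft.
- seat (a point): Point on the stand where the wheel's centre lies when its shaft rests midway on both roller pairs, 85 mm above the table; y axis along the shaft. Each pair: two 36 mm rollers, axes 40 mm apart along x, 45 mm to either side along y; tops 86 mm above the table, nothing near is higher. Set down within 10 mm in x, the shaft finds its place between the rollers.
- release (a point): Centre of the stand's black release block, 135 mm from the seat along the stand's -y, 55 mm above the table (30 mm along x, 40 mm along y, top 78 mm above the table). A grey tab stands out 10 mm from each x face: 24 mm wide along y, 37 to 73 mm above the table, 50 mm over both. Pinched along the stand's x axis, fully in they are 38 mm over both.
- tab_a (a joint): Travel of the tab on the -x side, m: 0 fully out, 0.006 fully in (about 4 N on each tab); springs back when let go. About 0.0015 when the wheel rests on the brake. Each tab draws back one of the two brake shoes.
- tab_b (a joint): The same for the tab on the +x side.
- stand: Balancing stand fixed to the table, grey base 130 x 270 x 10 mm, origin under its middle, y along the shaft. Two sprung brake shoes press up under the rim (1.5 mm, about 3 N in all) and stop it turning; drawn back, the wheel swings freely and rests after 1 to 4 s. Rollers have slight friction: with its weight almost straight up the wheel may stay so and then needs a push round at its rim.
- cradle: The flywheel's plywood cradle, fixed to the table, base 120 x 90 x 10 mm; origin under its middle, y along the shaft. The rim stands on four rubber buffers between two strips 32 mm high along its faces; rim top 127 mm above the table.
- spool: Bystander: black wire spool, 90 mm across, 30 mm high, lying flat.
- driver: Bystander: screwdriver, 180 mm.
- crimper: Bystander: crimping pliers, 150 mm, lying flat.
- partsbox: Bystander: clear box of small parts, 110 x 75 x 35 mm.
- cleaner: Bystander: spray can, 54 mm across, 150 mm high.
- meter: Bystander: hand multimeter, 150 x 75 x 35 mm, lying flat.
- cell: Bystander: small battery pack, 40 x 60 x 30 mm, beside the cradle.
Not all that is in view belongs to the job. What is shaped like the part that bears hub but green or turquoise is not meant.

How it is judged (in metres and radians):
On the way, in this order (a step that is already met when the one before it is completed fails the run):
1. the flywheel lies with its shaft on both roller pairs, let go (distance between hub and seat below 0.012 m and z of hub in the frame of seat below 0.003 m and angle between the y axis of hub and the y axis of seat, either way round below 0.07 rad and contact force between the fingers and rotor below 0.05 N), for 0.2 s.
2. both tabs pinched in, the wheel has come to rest on the rollers with its weight down (value of joint each of tab_a, tab_b above 0.0042 m and angle between heavy's own z axis and vertical below 0.3 rad and angular speed of rotor below 0.15 rad/s and distance between hub and seat below 0.012 m), for 0.3 s.
At the end, for the whole second after the job is handed in: The flywheel rests on the rollers, its centre within 12 mm of the seat and not more than 3 mm above it, the shaft within 0.08 rad of the stand's y axis, the weight within 0.3 rad of straight down, the wheel at rest, both tabs sprung back (under 3 mm in) (distance between hub and seat below 0.012 m and z of hub in the frame of seat below 0.003 m and angle between the y axis of hub and the y axis of seat, either way round below 0.08 rad and angle between heavy's own z axis and vertical below 0.3 rad and angular speed of rotor below 0.1 rad/s and value of joint each of tab_a, tab_b below 0.003 m); the robot touches nothing.
It fails at once if the flywheel hits the stand hard (over 60 N) (contact force between rotor and stand above 60 N).
It fails at once if a bystander is moved by more than 30 mm (distance of any of spool, driver, crimper, partsbox, cleaner, meter, cell from where it was at the start of the episode above 0.03 m).
It also fails if it takes over 72 s, if anything falls off the work surface, if the arm or the gripper's body presses on something with over 40 N, if the wrist force passes 120 N, or if a joint passes its speed limit or range.

## Working session

There is one attempt and no reset: what is moved stays moved. The work goes in short steps, Python scripts to look and compute and a tool call to move; the robot and the scene stay as the last step left them, time stands still between calls to the robot, and variables do not carry over. Pictures are saved under pics/ and viewed, at most 10 in all, crops included, and the job is handed in when it is done.

Besides the shell and the picture viewer there is one more tool, called by a JSON object that holds its "fn" and its "kwargs", one argument or row to a line. play_rows: Moves the arm, as the interface text tells. Its arguments: {"type":"object","properties":{"increments":{"type":"array"},"grip_force":{"type":"number"}},"required":["increments"]}

```bash
ls; mkdir -p pics; cat > h.py <<'E'
import numpy as np, cv2
from scipy.spatial.transform import Rotation as R
from workcell import telemetry, camera, calibration, workorder
def K(c):
    f=210/np.tan(np.radians(c["vertical_fov"])/2)
    return f
def pose(name,o=None):
    c=calibration(name)
    if name=="wrist":
        H=np.array(c["hand_eye"]); T=np.eye(4); T[:3,:3]=R.from_euler("xyz",o["tcp_rot"],degrees=True).as_matrix(); T[:3,3]=o["ee_pos"]
        return c,T@H
    M=np.eye(4); Rm=R.from_rotvec(np.ravel(c["rvec"])).as_matrix(); M[:3,:3]=Rm.T; M[:3,3]=-Rm.T@np.ravel(c["tvec"])
    return c,M
def slopes(c,uv):
    f=K(c); d=(np.atleast_2d(uv).astype(float)-[c["cx"],c["cy"]])/f
    s=d.copy()
    for _ in range(20): s=d/(1+c["k1"]*(s**2).sum(1,keepdims=True))
    return s
def cloud(name,dep,o=None):
    c,M=pose(name,o); v,u=np.mgrid[:420,:560]
    s=slopes(c,np.c_[u.ravel(),v.ravel()]); z=dep.ravel()[:,None]
    P=np.c_[s*z,z]@M[:3,:3].T+M[:3,3]
    P[z[:,0]==0]=np.nan
    return P.reshape(420,560,3)
def ray(name,uv,h,o=None):
    c,M=pose(name,o); s=slopes(c,uv); d=np.c_[s,np.ones(len(s))]@M[:3,:3].T
    return M[:3,3]+d*((h-M[2,3])/d[:,2:3])
def save(n,im): cv2.imwrite(f"pics/{n}.png",im[:,:,::-1])
E
python3 - <<'E'
from h import *
o=telemetry.get_obs();print(o)
for n in("scene","side"):
    im,d=camera(n);np.savez(f"{n}0.npz",im=im,d=d);save(n+"0",im);print(n,pose(n)[1].round(3).tolist(),calibration(n)["k1"],K(calibration(n)))
E
```

```text
pics
{'time': 0.0, 'q': array([-7.61477461e+01,  5.01046632e+00,  1.00341931e+01,  9.51014474e+01,
        6.80879834e-04,  8.99995837e+01]), 'qd': array([ 0.02634716, -0.04970084, -0.00238527,  0.03698688,  0.03859849,
       -0.060048  ]), 'joint_efforts': array([ 4.51641696e-03, -5.20388067e+01,  4.64804220e+01,  1.61014684e-02,
        4.05062538e-04, -2.43400953e-07]), 'ee_pos': array([ 0.13163083, -0.53378947,  0.24958682]), 'tcp_rot': array([-1.79922279e+02, -6.81443917e-04,  1.38526693e+01]), 'wrist_force': array([ 0.01210149,  0.04611031, -0.51676248]), 'torque': array([ 0.00460389, -0.01637354,  0.05904396]), 'grasp_force': 0.0, 'opening': 0.0856257396293911}
scene [[0.842, 0.368, -0.394, 1.002], [0.539, -0.574, 0.616, -0.85], [0.001, -0.731, -0.682, 0.931], [0.0, 0.0, 0.0, 1.0]] -0.09264063367404195 499.33048605829043
side [[-0.706, -0.506, 0.496, -0.282], [-0.709, 0.499, -0.499, 0.683], [0.005, -0.704, -0.711, 1.177], [0.0, 0.0, 0.0, 1.0]] -0.04577941149240644 533.4021075618843
```

View pics/scene0.png

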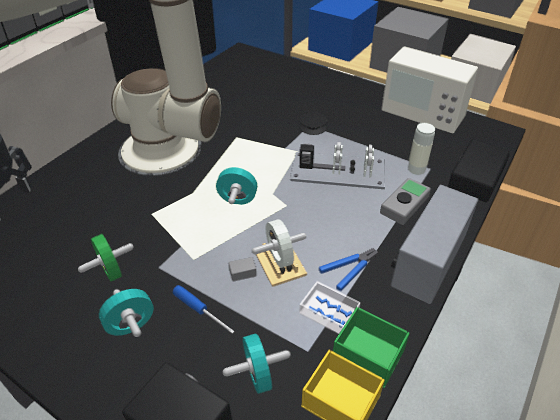

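View pics/side0.png

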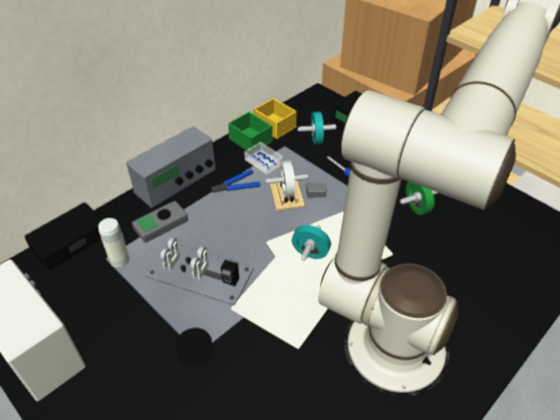

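The scene view shows the grey flywheel in its plywood cradle at about (280,243), with the battery cell at (242,268). The stand is at (340,165), its black release block at (306,156) and its rollers at (338,155) and (370,158). The side view shows the cradle at (288,185) and the stand at (200,270), with the block at (231,272). I'll measure with the depth images.

```bash
python3 - <<'E'
from h import *
for n,cr,st in(("scene",(230,200,320,295),(285,135,392,195)),("side",(262,150,312,215),(140,230,260,310))):
    z=np.load(n+"0.npz");P=cloud(n,z["d"]);im=z["im"]
    hsv=cv2.cvtColor(im,cv2.COLOR_RGB2HSV)
    x0,y0,x1,y1=cr; m=np.zeros((420,560),bool); m[y0:y1,x0:x1]=1
    a=m&(P[:,:,2]>.11); q=P[a]; print(n,"rim top",a.sum(),np.median(q,0),q[:,2].max())
    a=m&(hsv[:,:,1]>80)&(hsv[:,:,0]>8)&(hsv[:,:,0]<30)&(P[:,:,2]>0.0)&(P[:,:,2]<.02); q=P[a][:,:2].astype(np.float32);print("cradle",len(q),cv2.minAreaRect(q))
    # wheel: points 0.05..0.13 height, bright
    a=m&(P[:,:,2]>.045)&(P[:,:,2]<.135); q=P[a]; print("wheel pts",len(q),q.min(0),q.max(0))
    u,s,v=np.linalg.svd(q[:,:2]-q[:,:2].mean(0),full_matrices=False); print("PCA",v,s)
    x0,y0,x1,y1=st; m[:]=0; m[y0:y1,x0:x1]=1
    a=m&(P[:,:,2]>.055)&(P[:,:,2]<.1)
    nl,l,stt,c=cv2.connectedComponentsWithStats(a.astype(np.uint8))
    for i in range(1,nl):
        if stt[i,4]>15:
            q=P[l==i]; print("comp",stt[i],q.mean(0).round(4),q.min(0).round(4),q.max(0).round(4),hsv[l==i].mean(0).round())
    a=m&(P[:,:,2]>.068)&(P[:,:,2]<.09)&(hsv[:,:,2]<70); q=P[a]; print("block top",len(q),cv2.minAreaRect(q[:,:2].astype(np.float32)),np.median(q[:,2]))
    a=m&(P[:,:,2]>.004)&(P[:,:,2]<.016); a=cv2.morphologyEx(a.astype(np.uint8),cv2.MORPH_OPEN,np.ones((3,3)))>0
    q=P[a]; print("base",len(q),cv2.minAreaRect(q[:,:2].astype(np.float32)))
E
```

```text
scene rim top 339 [ 0.57839215 -0.19947346  0.12236847] 0.13068430449261803
cradle 607 ((0.5651432275772095, -0.1886901557445526), (0.09013175964355469, 0.1356300711631775), 56.78240966796875)
wheel pts 1094 [ 0.37667493 -0.24992987  0.04529219] [ 0.62248672 -0.11134251  0.1306843 ]
PCA [[ 0.93709876 -0.34906434]
 [-0.34906434 -0.93709876]] [1.24121775 0.74902269]
comp [333 142  10  21 152] [0.5217 0.189  0.0747] [0.4992 0.1602 0.0554] [0.5396 0.2246 0.0889] [ 86.   5. 161.]
comp [299 144  15  16 197] [0.4407 0.1508 0.0719] [0.4142 0.1315 0.0551] [0.4598 0.1825 0.0825] [102.  13.  67.]
comp [365 145   9  21 150] [0.6035 0.2264 0.0742] [0.5795 0.199  0.0556] [0.6206 0.2644 0.089 ] [ 78.   5. 160.]
block top 93 ((0.5028818845748901, 0.20325401425361633), (0.19811035692691803, 0.0316636860370636), 37.59112548828125) 0.07767948176504691
base 2041 ((0.5229882597923279, 0.19878697395324707), (0.27117207646369934, 0.13739439845085144), 24.694631576538086)
side rim top 146 [ 0.55566136 -0.18046442  0.12022462] 0.12918602140632718
cradle 433 ((0.5649872422218323, -0.1854928880929947), (0.08917856961488724, 0.1251406967639923), 55.64506149291992)
wheel pts 548 [ 0.51240411 -0.24194665  0.04512547] [ 0.61924512 -0.12835452  0.12918602]
PCA [[-0.97828529  0.20726283]
 [ 0.20726283  0.97828529]] [0.63586307 0.57089559]
comp [160 238  18  23 198] [0.5902 0.2432 0.0731] [0.5721 0.2049 0.0566] [0.6134 0.2747 0.0864] [ 65.   7. 153.]
comp [190 246  17  24 198] [0.509  0.2036 0.0724] [0.4913 0.166  0.0551] [0.5326 0.2361 0.0875] [ 66.   7. 153.]
comp [221 259  18  20 256] [0.4269 0.1678 0.0711] [0.4068 0.1374 0.055 ] [0.4547 0.1908 0.08  ] [85. 11. 47.]
block top 148 ((0.4286755919456482, 0.16804979741573334), (0.040716659277677536, 0.04504093900322914), 24.040483474731445) 0.07459782265814496
base 2175 ((0.5439385175704956, 0.2144450843334198), (0.3323372006416321, 0.14934678375720978), 19.795007705688477)
```

```bash
python3 - <<'E'
from h import *
a=ray("scene",[[254,247.5],[304,237.5],[269,250]],.072);print(a,np.degrees(np.arctan2(*(a[1]-a[0])[1::-1])),(a[0]+a[1])/2,np.linalg.norm(a[1]-a[0]))
b=ray("side",[[308,177.5],[268,179.5]],.072);print(b,np.degrees(np.arctan2(*(b[1]-b[0])[1::-1])),(b[0]+b[1])/2,np.linalg.norm(b[1]-b[0]))
H=np.array(calibration("wrist")["hand_eye"]);print(H.round(3),K(calibration("wrist")))
E
```

```text
[[ 0.52886115 -0.23315678  0.072     ]
 [ 0.60984354 -0.14362523  0.072     ]
 [ 0.56231356 -0.22084785  0.072     ]] 47.870268154782686 [ 0.56935235 -0.188391    0.072     ] 0.12072300792162324
[[ 0.52261075 -0.23608648  0.072     ]
 [ 0.60253689 -0.14202058  0.072     ]] 49.64603041394378 [ 0.56257382 -0.18905353  0.072     ] 0.12343654723614755
[[ 0.    -0.958 -0.286  0.073]
 [ 1.     0.    -0.    -0.001]
 [ 0.    -0.286  0.958 -0.124]
 [ 0.     0.     0.     1.   ]] 355.7799130919731
```

```bash
cat >> h.py <<'E'
def inc(p,yaw,o=None):
    "tool-frame shift (mm) and turn (deg) to TCP p, tool down with given yaw"
    o=o or telemetry.get_obs(); A=R.from_euler("xyz",o["tcp_rot"],degrees=True)
    s=A.inv().apply(np.array(p)-o["ee_pos"])*1000
    t=(A.inv()*R.from_euler("xyz",[180,0,yaw],degrees=True)).as_rotvec(degrees=True)
    print("shift",s.round(1),"turn",t.round(2))
E
python3 - <<'E'
from h import *
inc([.565,-.187,.28],143)
E
```

```text
shift [ 503.8 -233.   -30.1] turn [-3.0000e-02 -8.0000e-02 -1.2915e+02]
```

{"fn": "play_rows", "kwargs": {
  "increments": [
    [[30,-14,-5],[0,0,-8],0],
    [[60,-28,-10],[0,0,-16],0],
    [[90,-42,-20],[0,0,-24],0],
    [[120,-56,-30],[0,0,-32],0],
    [[150,-70,-30],[0,0,-40],0],
    [[185,-85,-30],[0,0,-48],0],
    [[220,-101,-30],[0,0,-56],0],
    [[255,-117,-30],[0,0,-64],0],
    [[290,-134,-30],[0,0,-72],0],
    [[325,-150,-30],[0,0,-80],0],
    [[360,-166,-30],[0,0,-88],0],
    [[395,-183,-30],[0,0,-96],0],
    [[430,-199,-30],[0,0,-104],0],
    [[460,-213,-30],[0,0,-112],0],
    [[485,-224,-30],[0,0,-120],0],
    [[500,-231,-30],[0,0,-126],0],
    [[504,-233,-30],[0,0,-129],0],
    [[504,-233,-30],[0,0,-129],0],
    [[504,-233,-30],[0,0,-129],0]
  ]
}}

```text
time: 2.0
ee_pos: [0.5651, -0.1872, 0.28]
tcp_rot: [-180.0, -0.0, 142.8]
wrist_force: [-0.3, -0.3, 0.8]
opening: 0.0854
grasp_force: 0.0
```

```bash
python3 - <<'E'
from h import *
o=telemetry.get_obs();print(o["time"],o["ee_pos"],o["tcp_rot"],o["q"].round(1))
im,d=camera("wrist");np.savez("w1.npz",im=im,d=d);save("w1",im)
P=cloud("wrist",d,o)
a=(P[:,:,2]>.1)&(P[:,:,2]<.14);q=P[a];print(a.sum(),q[:,2].max(),np.argwhere(a).min(0),np.argwhere(a).max(0),cv2.minAreaRect(q[:,:2].astype(np.float32)))
E
```

```text
2.0 [ 0.56505087 -0.18717641  0.27996322] [-1.79980873e+02 -3.73010879e-02  1.42760645e+02] [-18.3  12.3  21.6  99.4  -0.   18.9]
4493 0.13156537738847401 [144 261] [355 559] ((0.6936686635017395, -0.13394472002983093), (0.34419387578964233, 0.09220293164253235), 23.274660110473633)
```

View pics/w1.png

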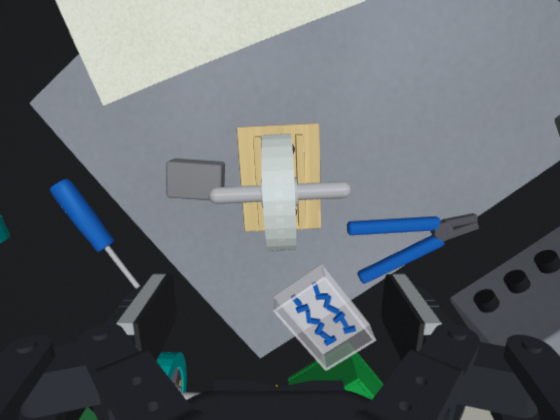

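The wrist view shows the wheel from above, with its shaft tips near (212,195) and (350,189). The cell at (195,179) is left of the shaft end and low. I'll compute the hub position and shaft yaw.

```bash
python3 - <<'E'
from h import *
o=dict(ee_pos=[.56505,-.18718,.27996],tcp_rot=[-180,0,142.76])
z=np.load("w1.npz");im=z["im"];P=cloud("wrist",z["d"],o)
a=ray("wrist",[[211,195],[350.5,189.5]],.072,o);t=a[1]-a[0];print(a,(a[0]+a[1])/2,np.linalg.norm(t),np.degrees(np.arctan2(t[1],t[0])))
m=np.zeros((420,560),bool);m[125:255,255:305]=1
for lo in(.112,.12,.124):
    q=P[m&(P[:,:,2]>lo)&(P[:,:,2]<.14)];print(len(q),q.mean(0),cv2.minAreaRect(q[:,:2].astype(np.float32)))
# rim top band edges across row ~185 (top at 127mm)
hs=cv2.cvtColor(im,cv2.COLOR_RGB2HSV);y=m*0
w=(hs[:,:,1]<45)&(hs[:,:,2]>120)
for r in range(140,250,12): c=np.where(w[r,255:310])[0]+255; print(r,c.min(),c.max(),P[r,int(c.mean())].round(4)) if len(c) else 0
mm=np.zeros((420,560),bool);mm[115:240,225:335]=1
q=P[mm&(hs[:,:,1]>80)&(hs[:,:,0]<30)&(P[:,:,2]<.02)];print("cradle",cv2.minAreaRect(q[:,:2].astype(np.float32)))
E
```

```text
[[ 0.53164965 -0.2421923   0.072     ]
 [ 0.60818555 -0.13254881  0.072     ]] [ 0.5699176  -0.18737055  0.072     ] 0.13371402160146403 55.083295420286206
2716 [ 0.56550995 -0.18634821  0.12244214] ((0.568200945854187, -0.1882273554801941), (0.02605827897787094, 0.0775689035654068), 55.413658142089844)
1978 [ 0.56717451 -0.18753038  0.12470419] ((0.5683495402336121, -0.18832847476005554), (0.026056239381432533, 0.05770689994096756), 55.334266662597656)
1333 [ 0.56809243 -0.18815867  0.1259484 ] ((0.568716287612915, -0.18858209252357483), (0.026056239381432533, 0.042871855199337006), 55.334266662597656)
140 262 291 [ 0.5268 -0.1599  0.093 ]
152 261 292 [ 0.5336 -0.1649  0.108 ]
164 261 293 [ 0.5412 -0.1696  0.115 ]
176 262 293 [ 0.5483 -0.175   0.1202]
188 255 309 [ 0.558  -0.1774  0.1235]
200 255 297 [ 0.5624 -0.1867  0.1266]
212 263 295 [ 0.5719 -0.191   0.1262]
224 264 295 [ 0.5805 -0.1975  0.1246]
236 255 309 [ 0.5921 -0.2031  0.1189]
248 255 309 [ 0.6058 -0.2132  0.1041]
cradle ((0.569598913192749, -0.18749941885471344), (0.08888844400644302, 0.11850126087665558), 55.45264434814453)
```

Hub is at (0.569,-0.188) with the shaft at 55.3°: the 26 mm rim width and 134 mm shaft length match the given sizes.

```bash
python3 - <<'E'
from h import *
inc([.569,-.188,.113],145.35)
E
```

```text
shift [ -3.7   2.  167.2] turn [-0.01 -0.02 -2.61]
```

{"fn": "play_rows", "kwargs": {
  "increments": [
    [[-3.7,2,30],[0,0,-2.6],0],
    [[-3.7,2,60],[0,0,-2.6],0],
    [[-3.7,2,90],[0,0,-2.6],0],
    [[-3.7,2,115],[0,0,-2.6],0],
    [[-3.7,2,135],[0,0,-2.6],0],
    [[-3.7,2,150],[0,0,-2.6],0],
    [[-3.7,2,160],[0,0,-2.6],0],
    [[-3.7,2,167],[0,0,-2.6],0],
    [[-3.7,2,167],[0,0,-2.6],0],
    [[-3.7,2,167],[0,0,-2.6],1],
    [[-3.7,2,167],[0,0,-2.6],1],
    [[-3.7,2,167],[0,0,-2.6],1],
    [[-3.7,2,167],[0,0,-2.6],1],
    [[-3.7,2,167],[0,0,-2.6],1],
    [[-3.7,2,167],[0,0,-2.6],1],
    [[-3.7,2,167],[0,0,-2.6],1],
    [[-3.7,2,167],[0,0,-2.6],1]
  ],
  "grip_force": 60
}}

```text
time: 3.75
ee_pos: [0.5698, -0.1875, 0.1137]
tcp_rot: [179.9, 0.0, 145.5]
wrist_force: [2.0, 4.6, 4.6]
opening: 0.0252
grasp_force: 60.7
```

{"fn": "play_rows", "kwargs": {
  "increments": [
    [[0,0,-5],[0,0,0],1],
    [[0,0,-15],[0,0,0],1],
    [[0,0,-30],[0,0,0],1],
    [[0,0,-50],[0,0,0],1],
    [[0,0,-75],[0,0,0],1],
    [[0,0,-100],[0,0,0],1],
    [[0,0,-120],[0,0,0],1],
    [[0,0,-132],[0,0,0],1],
    [[0,0,-137],[0,0,0],1],
    [[0,0,-137],[0,0,0],1],
    [[0,0,-137],[0,0,0],1]
  ]
}}

```text
time: 4.85
ee_pos: [0.5692, -0.1877, 0.2492]
tcp_rot: [-180.0, -0.1, 145.5]
wrist_force: [0.6, -0.1, -6.4]
opening: 0.025
grasp_force: 59.6
```

```bash
python3 - <<'E'
from h import *
inc([.556-.03*-.418,.2155-.03*.908,.25],114.7)
im,d=camera("scene");save("s2",im[60:340,150:450])
E
```

```text
shift [213.7 309.3  -0.6] turn [-0.05 -0.08 30.75]
```

View pics/s2.png

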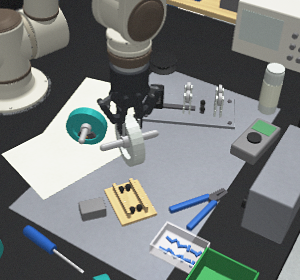

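The wheel is held upright and clear of the cradle, at crop pixel (132,140). I'll carry it to just short of the stand.

{"fn": "play_rows", "kwargs": {
  "increments": [
    [[5,7,0],[0,0,0.5],1],
    [[16,23,0],[0,0,2],1],
    [[31,45,0],[0,0,4],1],
    [[47,68,0],[0,0,6.5],1],
    [[63,91,0],[0,0,9],1],
    [[79,114,0],[0,0,11.5],1],
    [[95,137,0],[0,0,14],1],
    [[111,160,0],[0,0,16.5],1],
    [[127,183,0],[0,0,19],1],
    [[143,206,0],[0,0,21.5],1],
    [[159,229,0],[0,0,24],1],
    [[175,252,0],[0,0,26],1],
    [[190,274,0],[0,0,28],1],
    [[201,291,0],[0,0,29.5],1],
    [[209,303,0],[0,0,30.5],1],
    [[213,308,0],[0,0,30.7],1],
    [[214,309,0],[0,0,30.7],1],
    [[214,309,0],[0,0,30.7],1],
    [[214,309,0],[0,0,30.7],1],
    [[214,309,0],[0,0,30.7],1]
  ]
}}

```text
time: 6.9
ee_pos: [0.5684, 0.1874, 0.2504]
tcp_rot: [180.0, 0.0, 114.7]
wrist_force: [-0.2, -0.6, -6.4]
opening: 0.025
grasp_force: 59.7
```

```bash
python3 - <<'E'
from h import *
o=telemetry.get_obs();print(o["ee_pos"],o["tcp_rot"])
im,d=camera("wrist");np.savez("w3.npz",im=im,d=d,p=o["ee_pos"],r=o["tcp_rot"]);save("w3",im)
E
```

```text
[0.56842217 0.18744443 0.2504211 ] [1.79993430e+02 5.56133061e-03 1.14707040e+02]
```

View pics/w3.png

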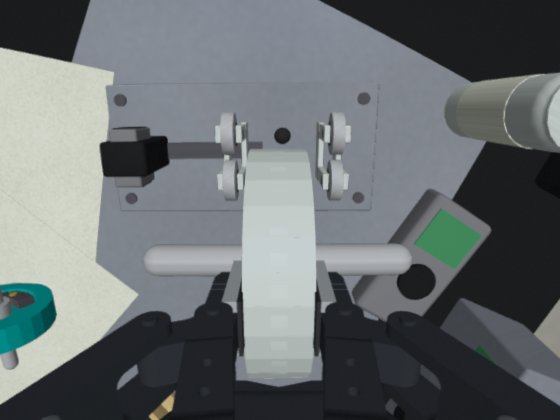

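The wrist view shows the stand clearly: rollers at (228,133), (231,180), (338,133) and (335,180), screws at the base corners, and the block at (135,155). The held shaft runs from (146,261) to (411,259). I'll compute the seat and the held hub.

```bash
python3 - <<'E'
from h import *
z=np.load("w3.npz");o=dict(ee_pos=z["p"],tcp_rot=z["r"]);P=cloud("wrist",z["d"],o)
ang=lambda t:np.degrees(np.arctan2(t[1],t[0]))
c=ray("wrist",[[120,100],[364,98.5],[131,198],[358.5,197.5]],.010,o);print("base mid",c.mean(0),ang(c[1]-c[0]),ang(c[3]-c[2]),np.linalg.norm(c[1]-c[0]),np.linalg.norm(c[2]-c[0]))
rm=[]
for (x0,x1,y0,y1) in((214,242,110,157),(214,242,158,203),(325,355,110,157),(325,355,158,203)):
    q=P[y0:y1,x0:x1].reshape(-1,3);q=q[q[:,2]>.079];print(len(q),q.mean(0).round(4),q[:,2].max());rm.append(q.mean(0))
rm=np.array(rm);print("seat~",rm.mean(0),ang(rm[2:].mean(0)-rm[:2].mean(0)))
q=P[130:185,98:172].reshape(-1,3);q=q[(q[:,2]>.074)&(q[:,2]<.083)];print("block",q.mean(0),cv2.minAreaRect(q[:,:2].astype(np.float32)))
print("can",np.nanmin(P[70:160,440:560].reshape(-1,3)[P[70:160,440:560].reshape(-1,3)[:,2]>.14],0))
s=ray("wrist",[[145,261],[411.5,259]],.209,o);print("held",s.mean(0),ang(s[1]-s[0]),np.linalg.norm(s[1]-s[0]))
q=P[225:290,150:235].reshape(-1,3);q=q[q[:,2]>.15];print("shaft top L",q[:,2].max(),np.percentile(q[:,2],95)); q=P[225:290,325:405].reshape(-1,3);q=q[q[:,2]>.15];print("shaft top R",q[:,2].max(),np.percentile(q[:,2],95))
E
```

```text
base mid [0.52193528 0.20227387 0.01      ] 24.824789851886575 24.807367267535238 0.24115114942290675 0.10020797548186694
452 [0.5084 0.2192 0.084 ] 0.08788732369293345
406 [0.5252 0.1838 0.0837] 0.08722854632341148
466 [0.5898 0.2569 0.084 ] 0.08771902131276355
415 [0.6062 0.2213 0.0839] 0.08732404297846807
seat~ [0.55740067 0.22026989 0.08391899] 24.84116601766654
block [0.43625582 0.16373256 0.07753971] ((0.43525105714797974, 0.1638343632221222), (0.03948305547237396, 0.043887559324502945), 25.992107391357422)
can [0.68787189 0.30974409 0.14001543]
held [0.56846712 0.18753108 0.209     ] 25.170574059558273 0.1355800169416859
shaft top L 0.26166509571797325 0.2508573022331888
shaft top R 0.26104878835366696 0.2503522187209545
```

```bash
python3 - <<'E'
from h import *
inc([.5575,.220,.135],114.5)
E
```

```text
shift [ 34.1   3.6 115.4] turn [0.01 0.01 0.21]
```

{"fn": "play_rows", "kwargs": {
  "increments": [
    [[10,1,0],[0,0,0.2],1],
    [[24,2.5,0],[0,0,0.2],1],
    [[32,3.6,3],[0,0,0.2],1],
    [[34,3.6,12],[0,0,0.2],1],
    [[34,3.6,28],[0,0,0.2],1],
    [[34,3.6,48],[0,0,0.2],1],
    [[34,3.6,68],[0,0,0.2],1],
    [[34,3.6,86],[0,0,0.2],1],
    [[34,3.6,98],[0,0,0.2],1],
    [[34,3.6,105],[0,0,0.2],1],
    [[34,3.6,110],[0,0,0.2],1],
    [[34,3.6,113],[0,0,0.2],1],
    [[34,3.6,115],[0,0,0.2],1],
    [[34,3.6,115],[0,0,0.2],1],
    [[34,3.6,115],[0,0,0.2],1]
  ]
}}

```text
time: 8.45
ee_pos: [0.5576, 0.2206, 0.1358]
tcp_rot: [180.0, 0.0, 114.6]
wrist_force: [-0.1, -0.7, -5.9]
opening: 0.0253
grasp_force: 59.7
```

{"fn": "play_rows", "kwargs": {
  "increments": [
    [[0,0,1],[0,0,0],1],
    [[0,0,2],[0,0,0],1],
    [[0,0,3],[0,0,0],1],
    [[0,0,4],[0,0,0],1],
    [[0,0,5],[0,0,0],1],
    [[0,0,6],[0,0,0],1],
    [[0,0,6],[0,0,0],1]
  ]
}}

```text
time: 9.15
ee_pos: [0.5573, 0.2205, 0.1291]
tcp_rot: [-180.0, -0.0, 114.6]
wrist_force: [-0.6, -0.3, -6.9]
opening: 0.0246
grasp_force: 59.8
```

Not in contact yet, so I'll continue in 0.5 mm steps.

{"fn": "play_rows", "kwargs": {
  "increments": [
    [[0,0,0.5],[0,0,0],1],
    [[0,0,1],[0,0,0],1],
    [[0,0,1.5],[0,0,0],1],
    [[0,0,2],[0,0,0],1],
    [[0,0,2],[0,0,0],1]
  ]
}}

```text
time: 9.65
ee_pos: [0.5576, 0.2202, 0.1277]
tcp_rot: [180.0, 0.0, 114.5]
wrist_force: [-0.7, -4.0, -2.0]
opening: 0.0252
grasp_force: 60.5
```

{"fn": "play_rows", "kwargs": {
  "increments": [
    [[0,0,0.4],[0,0,0],1],
    [[0,0,0.8],[0,0,0],1],
    [[0,0,0.8],[0,0,0],1]
  ]
}}

```text
time: 9.95
ee_pos: [0.5578, 0.2199, 0.1272]
tcp_rot: [180.0, 0.1, 114.5]
wrist_force: [-0.8, -5.7, 1.4]
opening: 0.025
grasp_force: 60.8
```

{"fn": "play_rows", "kwargs": {
  "increments": [
    [[0,0,0],[0,0,0],1],
    [[0,0,0.5],[0,0,0],1],
    [[0,0,1],[0,0,0],1],
    [[0,0,1],[0,0,0],1]
  ],
  "grip_force": 20
}}

```text
time: 10.35
ee_pos: [0.5579, 0.2197, 0.1267]
tcp_rot: [179.9, 0.1, 114.5]
wrist_force: [0.1, -7.4, 4.0]
opening: 0.0249
grasp_force: 61.4
```

{"fn": "play_rows", "kwargs": {
  "increments": [
    [[0,0,0],[0,0,0],0.62],
    [[0,0,0],[0,0,0],0.6],
    [[0,0,0],[0,0,0],0.5],
    [[0,0,0],[0,0,0],0.3],
    [[0,0,0],[0,0,0],0],
    [[0,0,0],[0,0,0],0],
    [[0,0,0],[0,0,0],0],
    [[0,0,0],[0,0,0],0]
  ]
}}

```text
time: 11.15
ee_pos: [0.5574, 0.2205, 0.1255]
tcp_rot: [-180.0, -0.0, 114.6]
wrist_force: [0.3, 0.0, -0.4]
opening: 0.0851
grasp_force: 0.0
```

{"fn": "play_rows", "kwargs": {
  "increments": [
    [[0,0,-10],[0,0,0],0],
    [[0,0,-30],[0,0,0],0],
    [[0,0,-60],[0,0,0],0],
    [[-10,0,-95],[0,0,0],0],
    [[-25,0,-125],[0,0,0],0],
    [[-30,0,-140],[0,0,0],0],
    [[-30,0,-145],[0,0,0],0],
    [[-30,0,-145],[0,0,0],0]
  ]
}}

```text
time: 11.95
ee_pos: [0.57, 0.1934, 0.2712]
tcp_rot: [179.9, -0.0, 114.5]
wrist_force: [0.6, -0.1, -0.6]
opening: 0.0854
grasp_force: 0.0
```

```bash
python3 - <<'E'
from h import *
o=telemetry.get_obs()
im,d=camera("wrist");np.savez("w4.npz",im=im,d=d,p=o["ee_pos"],r=o["tcp_rot"])
s,_=camera("scene");s2,_=camera("side")
def up(a):return cv2.resize(a,None,fx=2.5,fy=2.5,interpolation=cv2.INTER_CUBIC)
A=cv2.resize(s[110:200,280:400],(400,300));B=cv2.resize(s2[210:320,130:270],(400,300));W=cv2.resize(im,(400,300))
save("c4",np.vstack([np.hstack([A,B]),np.hstack([W,W*0])]))
E
```

```text
(no output)
```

View pics/c4.png

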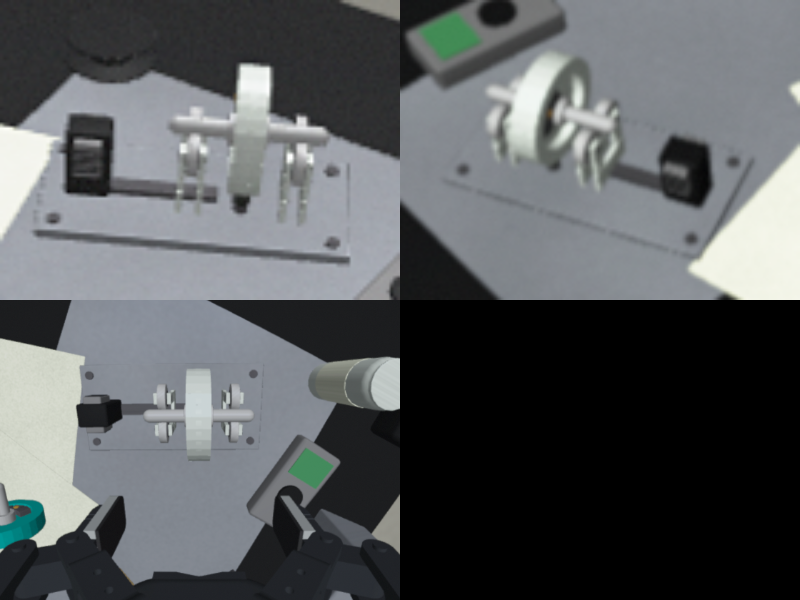

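The wheel sits on both roller pairs, and in the side crop the dark weight appears to the left of the shaft. Next I'll check the seating numerically and plan the pinch.

```bash
python3 - <<'E'
from h import *
z=np.load("w4.npz");o=dict(ee_pos=z["p"],tcp_rot=z["r"]);P=cloud("wrist",z["d"],o);D=np.array([.9076,.4198]);N=np.array([-D[1],D[0]]);S=np.array([.5575,.220])
L=np.stack([(P[:,:,:2]-S)@D,(P[:,:,:2]-S)@N,P[:,:,2]],-1)
for a,b in((-.066,-.025),(.025,.066)):
    q=L[(L[:,:,0]>a)&(L[:,:,0]<b)&(abs(L[:,:,1])<.012)&(L[:,:,2]>.088)&(L[:,:,2]<.11)];print("shaft",len(q),q.mean(0).round(4),q[:,2].max())
q=L[(L[:,:,2]>.1)&(abs(L[:,:,0])<.03)&(abs(L[:,:,1])<.06)];print("rim y range",q[:,0].min(),q[:,0].max(),q[:,2].max())
q=L[(L[:,:,2]>.074)&(L[:,:,2]<.082)&(L[:,:,0]<-.11)&(L[:,:,0]>-.16)&(abs(L[:,:,1])<.04)];print("block",q.min(0),q.max(0))
q=L[(L[:,:,2]>.055)&(L[:,:,2]<.0735)&(L[:,:,0]<-.12)&(L[:,:,0]>-.15)&(abs(L[:,:,1])<.04)];print("tabs",q.min(0),q.max(0))
inc([.4355,.1637,.16],-155.2)
E
```

```text
shaft 757 [-0.0445 -0.0001  0.0912] 0.09445209485631578
shaft 773 [0.0447 0.0001 0.0913] 0.09460561039101029
rim y range -0.029997202927870743 0.029999727135123867 0.3463753109404602
block [-0.15442075 -0.02293025  0.07400183] [-0.11445223  0.02186048  0.08002483]
tabs [-0.14879256 -0.02497082  0.05501949] [-0.1202047   0.02380967  0.07348969]
shift [  28.6 -134.   109.5] turn [-7.000e-02 -9.000e-02 -9.023e+01]
```

{"fn": "play_rows", "kwargs": {
  "increments": [
    [[4,-20,0],[0,0,-8],0],
    [[8,-40,0],[0,0,-16],0],
    [[12,-60,0],[0,0,-24],0],
    [[17,-80,0],[0,0,-32],0],
    [[21,-100,0],[0,0,-40],0],
    [[25,-118,0],[0,0,-48],0],
    [[28,-130,5],[0,0,-56],0],
    [[28.6,-134,20],[0,0,-64],0],
    [[28.6,-134,40],[0,0,-72],0],
    [[28.6,-134,60],[0,0,-80],0],
    [[28.6,-134,85],[0,0,-87],0],
    [[28.6,-134,105],[0,0,-90.2],0],
    [[28.6,-134,110],[0,0,-90.2],0],
    [[28.6,-134,110],[0,0,-90.2],0]
  ]
}}

```text
time: 13.5
ee_pos: [0.4354, 0.1635, 0.1596]
tcp_rot: [180.0, -0.1, -155.3]
wrist_force: [0.5, -1.3, -0.1]
opening: 0.0849
grasp_force: 0.0
```

```bash
python3 - <<'E'
from h import *
o=telemetry.get_obs();inc([.4355,.1637,.057],-155.2,o);print(o["q"].round(1))
im,d=camera("wrist");P=cloud("wrist",d,o)
D=np.array([.9076,.4198]);N=np.array([-D[1],D[0]]);S=np.array([.5575,.220])
L=np.stack([(P[:,:,:2]-S)@D,(P[:,:,:2]-S)@N,P[:,:,2]],-1)
q=L[(L[:,:,2]>.074)&(L[:,:,2]<.082)&(L[:,:,0]<-.11)&(L[:,:,0]>-.16)&(abs(L[:,:,1])<.04)];print("block",len(q),q.min(0),q.max(0))
q=L[(L[:,:,2]>.066)&(L[:,:,2]<.0735)&(L[:,:,0]<-.12)&(L[:,:,0]>-.15)&(abs(L[:,:,1])<.04)];print("tabs",len(q),q.min(0),q.max(0))
E
```

```text
shift [-4.000e-01  1.000e-01  1.026e+02] turn [ 0.01 -0.12 -0.14]
[ 20.6  -7.4 -12.1  85.4   0.   -4.1]
block 2972 [-0.15575376 -0.02288861  0.07400777] [-0.11557912  0.02043584  0.07992304]
tabs 858 [-0.1475137  -0.0250013   0.06600946] [-0.12389267  0.02334241  0.07349976]
```

{"fn": "play_rows", "kwargs": {
  "increments": [
    [[0,-1,20],[0,0,0],0],
    [[0,-1,45],[0,0,0],0],
    [[0,-1,70],[0,0,0],0],
    [[0,-1,88],[0,0,0],0],
    [[0,-1,98],[0,0,0],0],
    [[0,-1,102],[0,0,0],0],
    [[0,-1,102],[0,0,0],0],
    [[0,-1,102],[0,0,0],1],
    [[0,-1,102],[0,0,0],1],
    [[0,-1,102],[0,0,0],1],
    [[0,-1,102],[0,0,0],1],
    [[0,-1,102],[0,0,0],1],
    [[0,-1,102],[0,0,0],1],
    [[0,-1,102],[0,0,0],1]
  ],
  "grip_force": 25
}}

```text
time: 14.95
ee_pos: [0.4372, 0.1623, 0.0595]
tcp_rot: [-179.9, 0.1, -155.3]
wrist_force: [0.5, -3.8, 6.5]
opening: 0.0369
grasp_force: 25.5
```

{"fn": "play_rows", "kwargs": {
  "increments": [
    [[0,0,0],[0,0,0],1],
    [[0,0,0],[0,0,0],1],
    [[0,0,0],[0,0,0],1],
    [[0,0,0],[0,0,0],1],
    [[0,0,0],[0,0,0],1],
    [[0,0,0],[0,0,0],1],
    [[0,0,0],[0,0,0],1],
    [[0,0,0],[0,0,0],1],
    [[0,0,0],[0,0,0],1],
    [[0,0,0],[0,0,0],1],
    [[0,0,0],[0,0,0],1],
    [[0,0,0],[0,0,0],1],
    [[0,0,0],[0,0,0],1],
    [[0,0,0],[0,0,0],1],
    [[0,0,0],[0,0,0],1],
    [[0,0,0],[0,0,0],1],
    [[0,0,0],[0,0,0],1],
    [[0,0,0],[0,0,0],1],
    [[0,0,0],[0,0,0],1],
    [[0,0,0],[0,0,0],1]
  ]
}}

```text
time: 16.95
ee_pos: [0.4372, 0.1623, 0.0595]
tcp_rot: [-179.9, 0.1, -155.3]
wrist_force: [0.1, -3.5, 5.6]
opening: 0.0365
grasp_force: 25.5
```

{"fn": "play_rows", "kwargs": {
  "increments": [
    [[0,0,0],[0,0,0],1],
    [[0,0,0],[0,0,0],1],
    [[0,0,0],[0,0,0],1],
    [[0,0,0],[0,0,0],1],
    [[0,0,0],[0,0,0],1],
    [[0,0,0],[0,0,0],1],
    [[0,0,0],[0,0,0],1],
    [[0,0,0],[0,0,0],1],
    [[0,0,0],[0,0,0],1],
    [[0,0,0],[0,0,0],1],
    [[0,0,0],[0,0,0],1],
    [[0,0,0],[0,0,0],1],
    [[0,0,0],[0,0,0],1],
    [[0,0,0],[0,0,0],1],
    [[0,0,0],[0,0,0],1],
    [[0,0,0],[0,0,0],1],
    [[0,0,0],[0,0,0],1],
    [[0,0,0],[0,0,0],1],
    [[0,0,0],[0,0,0],1],
    [[0,0,0],[0,0,0],1]
  ]
}}

```text
time: 18.95
ee_pos: [0.4372, 0.1623, 0.0594]
tcp_rot: [-179.9, 0.1, -155.3]
wrist_force: [0.8, -4.0, 5.0]
opening: 0.0369
grasp_force: 25.5
```

```bash
python3 - <<'E'
from h import *
s,_=camera("scene");s2,_=camera("side");s3,_=camera("side")
A=cv2.resize(s[110:200,280:400],(400,300));B=cv2.resize(s2[210:320,130:270],(400,300))
C=cv2.resize(s2[215:275,155:220],(400,300),interpolation=cv2.INTER_CUBIC);E=cv2.resize(s[120:180,340:375],(400,300),interpolation=cv2.INTER_CUBIC)
save("c5",np.vstack([np.hstack([A,B]),np.hstack([C,E])]));print(np.abs(s2.astype(int)-s3)[215:275,155:220].max())
E
```

```text
4
```

View pics/c5.png

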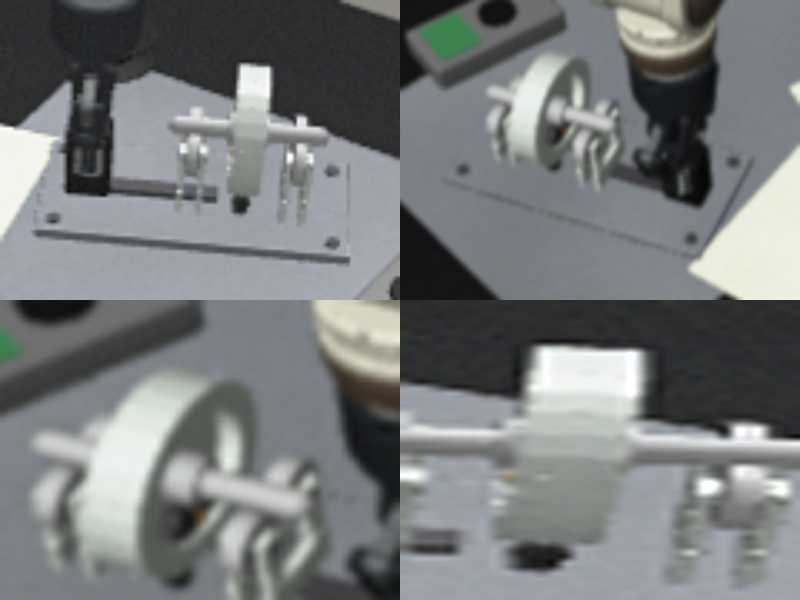

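The weight now hangs below the shaft: dark with an orange mark, at about (185,518) in the side zoom, and nothing is moving. I'll check the angle by projection.

```bash
python3 - <<'E'
from h import *
c=calibration("side");f=K(c);D=np.array([.9076,.4198,0]);N=np.array([-.4198,.9076,0])
im,_=camera("side");hs=im[215:275,155:220].astype(int)
def pr(p):
    q=R.from_rotvec(np.ravel(c["rvec"])).apply(p)+np.ravel(c["tvec"]);s=q[:2]/q[2];s=s*(1+c["k1"]*s@s);return s*f+[c["cx"],c["cy"]]
for off in(-.013,-.006):
  for a in(-60,-30,-15,0,15,30,60):
    t=np.radians(a);p=np.array([.5575,.22,.085])+off*D+.027*(np.sin(t)*N-np.cos(t)*np.array([0,0,1]));u=pr(p);print(off,a,u.round(1),((u-[155,215])*[6.15,5]+[0,300]).round())
sub=im[238:268,170:200].astype(int);dk=(sub.sum(2)<170);og=(sub[:,:,0]-sub[:,:,2]>35)
for n,m in(("dark",dk),("orange",og)):
    print(n,[(x+170,y+238) for y,x in np.argwhere(m)])
print(pr(np.array([.5575,.22,.085])-.068*D))
E
```

```text
-0.013 -60 [190.8 246.6] [220. 458.]
-0.013 -30 [189.6 251.5] [213. 483.]
-0.013 -15 [188.6 253.9] [207. 495.]
-0.013 0 [187.4 256. ] [200. 505.]
-0.013 15 [186.2 257.7] [192. 513.]
-0.013 30 [185.  258.8] [184. 519.]
-0.013 60 [182.8 259.2] [171. 521.]
-0.006 -60 [188.5 245.9] [206. 454.]
-0.006 -30 [187.3 250.9] [199. 479.]
-0.006 -15 [186.3 253.2] [192. 491.]
-0.006 0 [185.1 255.3] [185. 501.]
-0.006 15 [183.9 257. ] [178. 510.]
-0.006 30 [182.6 258.1] [170. 515.]
-0.006 60 [180.4 258.4] [156. 517.]
dark [(np.int64(187), np.int64(256)), (np.int64(184), np.int64(257)), (np.int64(185), np.int64(257)), (np.int64(186), np.int64(257)), (np.int64(187), np.int64(257)), (np.int64(184), np.int64(258)), (np.int64(185), np.int64(258)), (np.int64(186), np.int64(258)), (np.int64(184), np.int64(259)), (np.int64(185), np.int64(259)), (np.int64(186), np.int64(259)), (np.int64(184), np.int64(260)), (np.int64(185), np.int64(260)), (np.int64(186), np.int64(260)), (np.int64(183), np.int64(261)), (np.int64(184), np.int64(261)), (np.int64(185), np.int64(261)), (np.int64(183), np.int64(262)), (np.int64(184), np.int64(262))]
orange [(np.int64(187), np.int64(257)), (np.int64(187), np.int64(258))]
[204.77761978 255.18298585]
```

The view is too occluded to give the angle. The wheel is at rest, so I'll release the tabs, retreat and check from close up with a tilted wrist camera.

{"fn": "play_rows", "kwargs": {
  "increments": [
    [[0,0,0],[0,0,0],0.4],
    [[0,0,0],[0,0,0],0],
    [[0,0,0],[0,0,0],0],
    [[0,0,0],[0,0,0],0],
    [[0,0,0],[0,0,0],0],
    [[0,0,-10],[0,0,0],0],
    [[0,0,-35],[0,0,0],0],
    [[0,0,-70],[0,0,0],0],
    [[0,0,-105],[0,0,0],0],
    [[0,0,-135],[0,0,0],0],
    [[0,0,-150],[0,0,0],0],
    [[0,0,-150],[0,0,0],0]
  ]
}}

```text
time: 20.35
ee_pos: [0.4373, 0.163, 0.2114]
tcp_rot: [-180.0, 0.2, -155.2]
wrist_force: [1.0, -0.2, -0.5]
opening: 0.0858
grasp_force: 0.0
```

```bash
python3 - <<'E'
from h import *
o=telemetry.get_obs();A=R.from_euler("xyz",o["tcp_rot"],degrees=True)
T=R.from_euler("xyz",[180,0,-135.2],degrees=True)*R.from_rotvec([0,-35,0],degrees=True)
print(o["ee_pos"],A.inv().apply(np.array([.458,.121,.21])-o["ee_pos"])*1000,(A.inv()*T).as_rotvec(degrees=True))
E
```

```text
[0.43734703 0.16299768 0.21143165] [ -1.16301217 -46.78618622   1.44914104] [ -6.17692683 -34.39531735 -19.39341591]
```

{"fn": "play_rows", "kwargs": {
  "increments": [
    [[0,-9,0],[-1.2,-6.9,-3.9],0],
    [[0,-18,0],[-2.4,-13.8,-7.8],0],
    [[0,-28,0],[-3.7,-20.6,-11.6],0],
    [[0,-37,0],[-4.9,-27.5,-15.5],0],
    [[-1,-47,0],[-6.2,-34.4,-19.4],0],
    [[-1,-47,0],[-6.2,-34.4,-19.4],0],
    [[-1,-47,0],[-6.2,-34.4,-19.4],0]
  ]
}}

```text
time: 21.05
ee_pos: [0.4567, 0.1196, 0.2079]
tcp_rot: [179.8, 34.6, -135.5]
wrist_force: [-0.8, 0.4, -0.1]
opening: 0.0855
grasp_force: 0.0
```

```bash
python3 - <<'E'
from h import *
o=telemetry.get_obs();im,d=camera("wrist");np.savez("w6.npz",im=im,d=d,p=o["ee_pos"],r=o["tcp_rot"])
c,M=pose("wrist",o);f=K(c)
q=(np.array([.5575,.22,.085])-M[:3,3])@M[:3,:3];u=q[:2]/q[2]*f+[c["cx"],c["cy"]];print(u,M[:3,3])
x,y=np.clip(u.astype(int)-[80,60],0,[400,300]);print(x,y);save("c6",cv2.resize(im[y:y+120,x:x+160],(800,600),interpolation=cv2.INTER_CUBIC))
E
```

```text
[277.90455862 243.2585441 ] [0.36380527 0.02891473 0.267994  ]
197 183
```

View pics/c6.png

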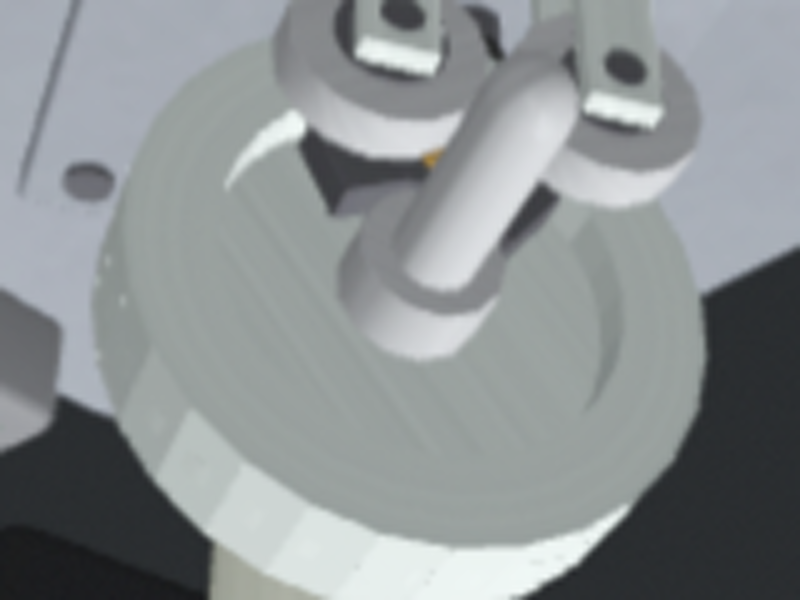

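The inverted close view shows the weight on the low side of the hub, between the rollers. Its dark edges are at about (305–335,140–210) and (505–555,190–245), and its orange mark is at (432,158). I'll measure the angle from depth.

```bash
python3 - <<'E'
from h import *
z=np.load("w6.npz");o=dict(ee_pos=z["p"],tcp_rot=z["r"]);P=cloud("wrist",z["d"],o);im=z["im"].astype(int)
D=np.array([.9076,.4198,0]);N=np.array([-.4198,.9076,0]);V=P-np.array([.5575,.22,.085])
L=np.stack([V@D,V@N,V[:,:,2]],-1)
for n,pts in(("orange",[(432,158),(428,160)]),("left",[(315,150),(325,175),(335,205),(345,180)]),("right",[(505,240),(530,215),(550,198)]),("shade",[(360,195),(390,190)])):
    for x,y in pts:
        u,v=int(197+x/5),int(183+y/5);print(n,u,v,im[v,u],(L[v,u]*1000).round(1),"ang",np.degrees(np.arctan2(L[v,u,1],-L[v,u,2])).round(1))
m=(im.sum(2)<230)&(abs(L[:,:,0]+.01)<.02)&(np.hypot(L[:,:,1],L[:,:,2])<.05)
q=L[m];print(len(q),(q.mean(0)*1000).round(1),(q.min(0)*1000).round(1),(q.max(0)*1000).round(1))
rim=L[(abs(L[:,:,0]+.013)<.003)&(np.hypot(L[:,:,1],L[:,:,2])<.06)];print("rim",(rim.min(0)*1000).round(1),(rim.max(0)*1000).round(1))
E
```

```text
orange 283 214 [153 126  73] [-12.8   0.5 -24.9] ang 1.2
orange 282 215 [140 116  68] [-11.6  -0.  -24.4] ang -0.1
left 260 213 [61 61 66] [ -8.3 -20.6 -23.9] ang -40.8
left 262 218 [60 61 65] [ -8.1 -18.4 -18.7] ang -44.6
left 264 224 [90 90 97] [ -6.8 -15.9 -13.3] ang -50.2
left 266 219 [66 66 70] [-12.5 -15.9 -15. ] ang -46.8
right 298 231 [86 85 91] [-10.2  16.2 -10.8] ang 56.2
right 303 226 [64 66 70] [-11.4  21.  -17. ] ang 51.1
right 307 222 [71 71 77] [-12.   25.2 -22.4] ang 48.4
shade 269 222 [116 117 125] [ -8.1 -11.6 -15.7] ang -36.4
shade 275 221 [121 122 128] [ -9.1  -6.1 -17.6] ang -19.0
165 [-10.6  -8.6 -19.5] [-13.6 -22.4 -27.5] [ -3.9  25.2 -10.4]
rim [-16.  -55.8 -51.9] [-10.   54.5  55.1]
```

The orange mark is at about 0°, and the weight's edges are at about -45° and +50°, so it hangs straight down within a few degrees. The hub is seated and the gripper is clear, so I'm handing in.

```bash
python3 -c "
from h import *
print(workorder.job_done())"
```

```text
the job is handed in; nothing more can be done
None
```

I handed the job in at about 21 s: the flywheel is on the stand's rollers with its weight straight down (within about 3°) and the tabs released, though I did not measure that the tabs had sprung back, and the hand-in gave no verdict.

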